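Index the bench turret punch to its yellow station

TASK

The next holes need the punch of the yellow station. With a fingertip, push the turret of the bench punch press round by its upright coloured tabs, gently and either way round, until the yellow tab stands at the nose of the press, under the red pointer, clicked home and at rest. Leave the pull lever and the loose things on the bench as they are.

Things in the scene. Friction and masses are not known exactly. Their poses are not given: they have to be found in the camera images.
- punch_frame: Green cast C-frame of a hand turret punch, fixed to the bench, placed and turned anew each run. Origin: on the vertical turret axis at bench level. Own -x points to the nose (front), +x to the column, z up. Foot 330 x 150 x 18 mm, x = -100 to 230. Column x = 134 to 210, 56 wide, 218 high. The turret's two sides (own -y and +y) are free and open from above.
- pointer (a point): Tip of the red pointer on top of the nose, 115 mm from the turret axis on the frame's own -x side, z = 220 mm. The nose is round, 54 mm across, centred 65 mm from the turret axis, its top at z = 228 mm (lever bracket, 42 mm wide, on it to z = 270 mm). The arm from nose to column runs over the turret: 44 mm wide (frame y = -22 to 22), underside z = 178, top z = 218 mm.
- turret (a joint): Turret angle about its vertical axis (rad), + anticlockwise from above, endless; 0 or any whole turn: yellow at the nose. A spring roller clicks it into eight stations 45 deg (0.785 rad) apart; it starts in one of the seven others (rarely stuck half-way). A tab needs about 5 N; past half-way (22.5 deg) the turret springs on to the next station by itself and stays; let go earlier, it springs back.
- turret_top (a point): Centre of the upper turret disc's top face, on the turret axis, z = 153 mm. Two aluminium discs, 180 mm across, turn as one; the upper is 35 mm thick, with eight punch heads on top, to z = 163 mm. Tabs stand on its rim, one per station, every 45 deg, anticlockwise from above: yellow, red, white, blue, black, green, purple, turquoise.
- yellow_tab (a point): Middle of the upright fin of the yellow tab, 111 mm from the turret axis, z = 160 mm. All tabs alike: a flat foot 26 mm wide, out to radius 125 mm, top at z = 143 mm, and on it a fin 8 mm thick along the rim, radius 98 to 124 mm, top at z = 175 mm. Fins are pushed on their flat faces, along the rim. At home it stands in front of the nose, in line with the pointer.
- yellow_punch (a point): Top centre of the yellow station's punch head (30 mm across, yellow dot on top), 65 mm from the turret axis, z = 163 mm, on the same radius as the yellow tab.
- ram (a point): Point on the axis of the ram under the nose, 65 mm from the turret axis on the frame's own -x side, at z = 163 mm, where the centre of the chosen punch must stand. Fixed to the frame.
- pull_lever (a joint): Pull lever of the ram, hinged on the top of the nose (pivot 258 mm high); 0 at rest, standing up and back over the arm (rod 16 mm thick with a 26 mm black grip, its end 440 mm high, 150 mm to the column's side of the turret axis), positive when pulled forward (rad). Leave it at rest.
- spare_punch_mid (a point): Centre of a loose spare punch, standing beside the press: dark steel, 30 mm in diameter at the head, 60 mm tall. Leave alone.
- die_bush_mid (a point): Centre of a loose die bush: a steel ring 40 mm in diameter, 24 mm tall. Leave alone.
- oil_bottle_mid (a point): Centre of a loose grey oil bottle with red cap, 48 mm in diameter, 150 mm tall. Leave alone.
- bracket_mid (a point): Loose steel angle bracket 50 x 40 mm, 40 mm tall; this point is 20 mm above the middle of its foot. Leave alone.

How it is judged:
By the outcome, as a careful person would: the job done as asked, in the order asked, and still so for the second after the job is handed in, with the robot touching nothing.
It also fails if it takes over 61 s, if anything falls off the work surface, if the arm or the gripper's body presses on something with over 40 N, if the wrist force passes 120 N, or if a joint passes its speed limit or range.

ROBOT

A 7-joint arm with a two-finger parallel gripper is mounted at the origin on the work surface. World frame = base frame: x ahead of the robot, y to its left, z up, the work surface at z = 0. Lengths are in m, angles in rad, forces in N, time in s.
With the tool pointing down it reaches from about 0.35 to 0.775 m from the base axis. Payload 3.1 kg.
Tool frame: the origin (TCP) lies midway between the tips of the shut fingers; the grasp point (between the pads) lies 19 mm behind it (tcp_to_grasp is the distance from the TCP to the grasp point, in m); z points along the fingers, y is the direction in which the jaws open and shut (so a half turn about z gives the same grasp; the last joint's range is limited). The gripper opens to 85 mm and grips with 20 to 120 N. Pads are 22 mm wide; open, the fingers measure 114 mm over their backs; the gripper's body (76 mm by 85 mm) begins 54 mm behind the grasp point. The pads swing forward as they close: fully open they stand 13 mm farther back than shut.
Start: joints at [1.278, 0.311, 0.014, 1.512, -0.004, 1.319, -0.027], TCP at [0.137, -0.533, 0.231] pointing down, gripper open.
Joint ranges: [-2.7, 2.7], [-0.3, 1.91], [-1.27, 1.3], [0.12, 2.57], [-1.44, 4.58], [0.2, 2.03], [-3.05, 3.05]. Speed limits (rad/s): [2.79, 2.79, 3.14, 3.14, 3.14, 3.14, 3.14].

INTERFACE

Orientations are given as [roll, pitch, yaw] about the fixed x, y, z axes, in that order (R = Rz(yaw) Ry(pitch) Rx(roll)).
In Python, from station import * gives the robot as it stands.
- The arm moves only by the tool carry_out, never from a script. Its argument "plan" is a list of rows, each a list of 7 numbers: the gripper's target within -1 to 1 (fully open at 1, half-way at 0, shut at -1), then the shift along the world's x, y, z in m, then the turn, a rotation vector about the world's x, y, z in degrees. A call has 1 to 5 rows; each row shifts and turns the commanded pose from where the row before left it; what a row does not reach is not made up. A row lasts 1/8 s, in which the tool goes at most 62.5 mm and 10.7 degrees, less where a joint would pass 70% of its speed; a pose out of reach is approached as far as the arm can. A call with a gripper value outside its range is refused whole. The fingers move at their own pace and stop on an object; "squeeze" is the grip in N (left out, the last holds). Time passes only in rows, so rows that do not move let the fingers close. It gives the time, the measured TCP pose, the force and the opening at its end, in the units of the state.
- observe(): the state, without advancing time (a new reading comes with each control period).
- snapshot(name): name is "scene" or "side" or "wrist"; returns a dict with "color" (420x560x3 uint8, blue, green, red), "z_map" (420x560 float32, m along the optical axis (not along the pixel's ray), 0 where there is no reading), "intrinsics" (3x3 intrinsics, pixels), "k1" (the pictures are not rectified: a ray, as slopes to the right and down, at radius r is drawn at 1 + k1 r^2 times it, then the intrinsics apply), "pose" (4x4, takes a point from camera to world coordinates). Camera axes: x right, y down, z forward; pixel columns grow to the right and rows downward; lengths in m; the calibration is good to about 2 mm. A picture is of the moment at which its call begins.
- sign_off(): hands the job in, once; it reports no verdict.
The state is a dict: "t": time; "joint_pos": joint angles; "joint_velocities": joint speeds; "joint_torque": joint torques, N m; "tcp_pos": TCP position; "tcp_rot": TCP orientation; "wrist_force": force on the tool from outside, world axes, zero at the start; "torque": the same for the moment, N m; "opening": finger opening in m.
Only numpy, scipy, OpenCV 4.12 (cv2) and the standard library are available. Lean on these libraries where they do the work, as an engineer would, in place of code of your own. Each camera call takes 0.05 s, during which the arm holds its last target.

## Working session

There is one attempt and no reset: what is moved stays moved. The work goes in short steps, Python scripts to look and compute and a tool call to move; the robot and the scene stay as the last step left them, time stands still between calls to the robot, and variables do not carry over. Pictures are saved under pics/ and viewed, and the job is handed in when it is done.

Besides the shell and the picture viewer there is one more tool, called after "Emit:" as name([rows], argument=value, ...), one row to a line, values as JSON. carry_out: Moves the arm, as the interface text tells. Its arguments: {"type":"object","properties":{"plan":{"type":"array","items":{"type":"array","items":{"type":"number"}}},"squeeze":{"type":"number"}},"required":["plan"]}

```bash
mkdir -p pics; ls
python3 - <<'E'
from station import *
import cv2,numpy as np
s=observe();print(s['t'],s['tcp_pos'],s['tcp_rot'],s['opening'])
for n in ("scene","side"):
    d=snapshot(n);cv2.imwrite(f"pics/{n}0.png",d["color"]);np.savez(f"{n}0.npz",**d)
    print(n,d['pose'].round(3).tolist(),d['intrinsics'].tolist(),d['k1'])
E
```

```text
pics
0.0 [ 0.13634373 -0.53207934  0.23023297] [-3.13925555e+00  6.00152512e-05  2.50890617e-01] 0.08504949044307689
scene [[0.327, -0.887, 0.326, 0.306], [-0.945, -0.304, 0.119, -0.087], [-0.006, -0.347, -0.938, 1.006], [0.0, 0.0, 0.0, 1.0]] [[478.88900751969106, 0.0, 284.7369228204036], [0.0, 478.88900751969106, 206.42281036058267], [0.0, 0.0, 1.0]] 0.021503959316516715
side [[0.976, -0.106, 0.188, 0.404], [-0.216, -0.478, 0.851, -0.7], [-0.001, -0.872, -0.49, 0.582], [0.0, 0.0, 0.0, 1.0]] [[412.41488218780734, 0.0, 270.7313716681113], [0.0, 412.41488218780734, 205.71203306266258], [0.0, 0.0, 1.0]] -0.051542340901366744
```

View pics/scene0.png

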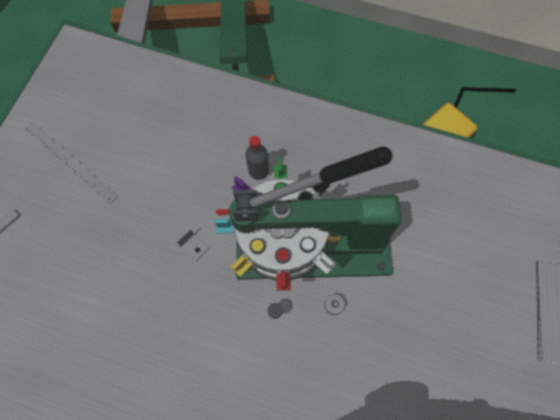

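View pics/side0.png

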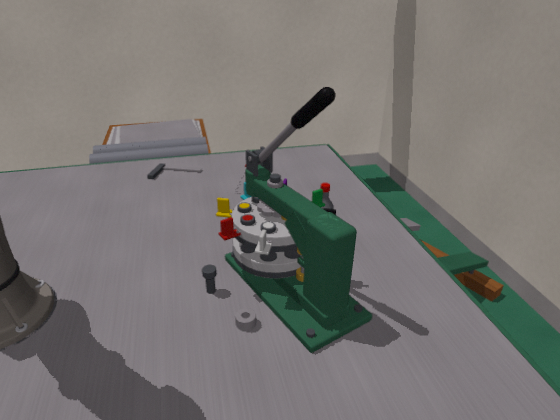

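The turret shows turquoise at the nose (scene ~(224,225)) with yellow one station anticlockwise from it (~(242,265)). The red tab is on the open robot side (~(284,282)). I need one 45° clockwise step, so I'll measure the geometry.

```bash
cat > h.py <<'E'
import cv2,numpy as np
def cloud(d):
    K=d['intrinsics'];k1=float(d['k1']);P=d['pose'];h,w=d['z_map'].shape
    u,v=np.meshgrid(np.arange(w),np.arange(h))
    pts=np.stack([u.ravel(),v.ravel()],1).astype(float)[:,None]
    # distortion r^2 coefficient only
    n=cv2.undistortPoints(pts,K,np.array([k1,0,0,0,0.])).reshape(h,w,2)
    rd=np.concatenate([n,np.ones((h,w,1))],2)
    return rd@P[:3,:3].T, P[:3,3], d['z_map'][...,None]*(rd@P[:3,:3].T)+P[:3,3]
def masks(d):
    hsv=cv2.cvtColor(d['color'],cv2.COLOR_BGR2HSV);H,S,V=[hsv[...,i].astype(int) for i in range(3)]
    st=(S>130)&(V>60)
    return dict(yellow=st&(H>18)&(H<35),red=st&((H<8)|(H>172)),turq=st&(H>83)&(H<100),purple=(S>90)&(V>50)&(H>125)&(H<160),green=(S>130)&(V>80)&(H>50)&(H<75),
      white=(S<40)&(V>190))
E
python3 - <<'E'
from h import *
for n in("scene","side"):
    d=dict(np.load(n+"0.npz"));r,o,X=cloud(d)
    print(n)
    for c,m in masks(d).items():
        m=m&(X[...,2]>.12)&(X[...,2]<.19)&(d['z_map']>0)
        k,l,st,ce=cv2.connectedComponentsWithStats(m.astype(np.uint8))
        for i in range(1,k):
            if st[i,4]<12: continue
            q=X[l==i];hi=q[q[:,2]>np.percentile(q[:,2],60)]
            print(c,st[i,4],ce[i].round(0),'mean',q.mean(0).round(4),'zmax',q[:,2].max().round(3),'hi',hi.mean(0).round(4))
E
```

```text
scene
yellow 88 [257. 245.] mean [0.5116 0.0426 0.1623] zmax 0.167 hi [0.5105 0.0426 0.1637]
yellow 171 [241. 265.] mean [0.4686 0.0574 0.1541] zmax 0.177 hi [0.4685 0.0611 0.1725]
red 84 [254. 141.] mean [0.7157 0.1242 0.148 ] zmax 0.151 hi [0.7154 0.1247 0.1499]
red 85 [282. 254.] mean [ 0.51   -0.007   0.1623] zmax 0.165 hi [ 0.5088 -0.0077  0.1637]
red 181 [283. 281.] mean [ 0.4658 -0.0227  0.1537] zmax 0.176 hi [ 0.4643 -0.0238  0.1715]
turq 25 [221. 221.] mean [0.5301 0.1186 0.1734] zmax 0.177 hi [0.5307 0.117  0.1749]
turq 56 [224. 229.] mean [0.5254 0.1154 0.1416] zmax 0.145 hi [0.5264 0.1143 0.1433]
purple 117 [240. 184.] mean [0.6142 0.1163 0.159 ] zmax 0.176 hi [0.6146 0.1154 0.1729]
green 31 [277. 170.] mean [0.6702 0.0592 0.1514] zmax 0.176 hi [0.667  0.0547 0.1674]
side
yellow 234 [223. 207.] mean [0.468  0.0561 0.1554] zmax 0.177 hi [0.4682 0.058  0.1683]
yellow 44 [244. 205.] mean [0.5098 0.0417 0.1637] zmax 0.165 hi [0.5108 0.0399 0.1643]
red 70 [325. 187.] mean [0.7155 0.1189 0.1458] zmax 0.152 hi [0.7157 0.1222 0.1503]
red 47 [247. 217.] mean [ 0.5084 -0.0079  0.1637] zmax 0.166 hi [ 0.5081 -0.0088  0.1645]
red 283 [228. 229.] mean [ 0.4667 -0.028   0.1543] zmax 0.177 hi [ 0.4653 -0.0268  0.1675]
turq 52 [245. 193.] mean [0.5235 0.1146 0.1525] zmax 0.184 hi [0.5241 0.1114 0.1645]
purple 19 [285. 181.] mean [0.616  0.1151 0.1732] zmax 0.177 hi [0.615  0.1158 0.1756]
green 21 [317. 191.] mean [0.6723 0.0526 0.1739] zmax 0.176 hi [0.6722 0.0527 0.1751]
```

Emit:
carry_out([
  [-1,0.02,0.025,0,0,0,0],
  [-1,0.03,0.04,0,0,0,0],
  [-1,0.03,0.04,0,0,0,0],
  [-1,0.03,0.04,0,0,0,0],
  [-1,0.03,0.04,0,0,0,0],
], squeeze=20)

```text
t: 0.72
tcp_pos: [0.2771, -0.3461, 0.2309]
tcp_rot: [-3.141, 0.0, 0.251]
wrist_force: [0.6, -0.4, 0.9]
opening: 0.0002
```

Emit:
carry_out([
  [-1,0.03,0.04,0,0,0,0],
  [-1,0.03,0.04,0,0,0,0],
  [-1,0.03,0.04,0,0,0,0],
  [-1,0.03,0.04,0,0,0,0],
  [-1,0,0,0,0,-8,0],
])

```text
t: 1.35
tcp_pos: [0.4014, -0.182, 0.2305]
tcp_rot: [3.109, -0.14, 0.267]
wrist_force: [-1.4, -1.0, -0.0]
opening: 0.0001
```

Emit:
carry_out([
  [-1,0.03,0.04,0,0,0,0],
  [-1,0.03,0.04,0,0,0,0],
  [-1,0.025,0.035,0,0,0,0],
  [-1,0,0,0,0,0,0],
  [-1,0,0,0,0,0,0],
])

```text
t: 1.98
tcp_pos: [0.4808, -0.0735, 0.2307]
tcp_rot: [3.107, -0.133, 0.253]
wrist_force: [0.4, -0.8, 0.3]
opening: 0.0
```

Run:
```python
from station import *
import cv2,numpy as np
s=observe();print(s['t'],s['tcp_pos'],s['tcp_rot'],s['wrist_force'])
a=snapshot("scene")["color"];b=snapshot("side")["color"]
cv2.imwrite("pics/c1.png",cv2.hconcat([a[100:340,150:480],b[60:300,120:450]]))
```

```text
1.975 [ 0.48079309 -0.07350109  0.23071195] [ 3.10665889 -0.13342745  0.25284266] [ 0.36437573 -0.78430893  0.32274694]
```

View pics/c1.png

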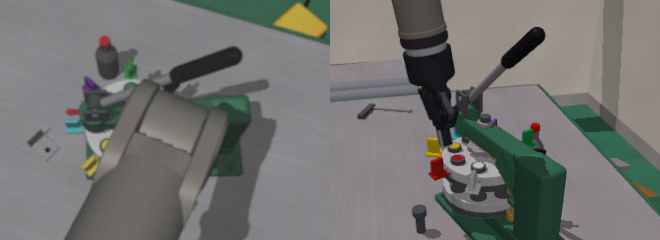

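Scene view is blocked by the wrist; the side view shows the shut fingertips above the turret, ~(237,205) in the full side image. I'll check that against the TCP projection.

Run:
```python
from station import *
import cv2,numpy as np
d=snapshot("side");P=np.linalg.inv(d['pose'])
for p in ([.4808,-.0735,.2307],[.490,-.064,.155],[.525,-.085,.175],[.466,-.025,.175]):
    q=cv2.projectPoints(np.array([p]),cv2.Rodrigues(P[:3,:3])[0],P[:3,3],d['intrinsics'],np.array([float(d['k1']),0,0,0]))[0]
    print(p,q.ravel().round(0))
cv2.imwrite("pics/c2.png",cv2.resize(d['color'][130:290,160:360],None,fx=4,fy=4)[:600])
```

```text
[0.4808, -0.0735, 0.2307] [237. 205.]
[0.49, -0.064, 0.155] [243. 237.]
[0.525, -0.085, 0.175] [263. 232.]
[0.466, -0.025, 0.175] [227. 219.]
```

View pics/c2.png

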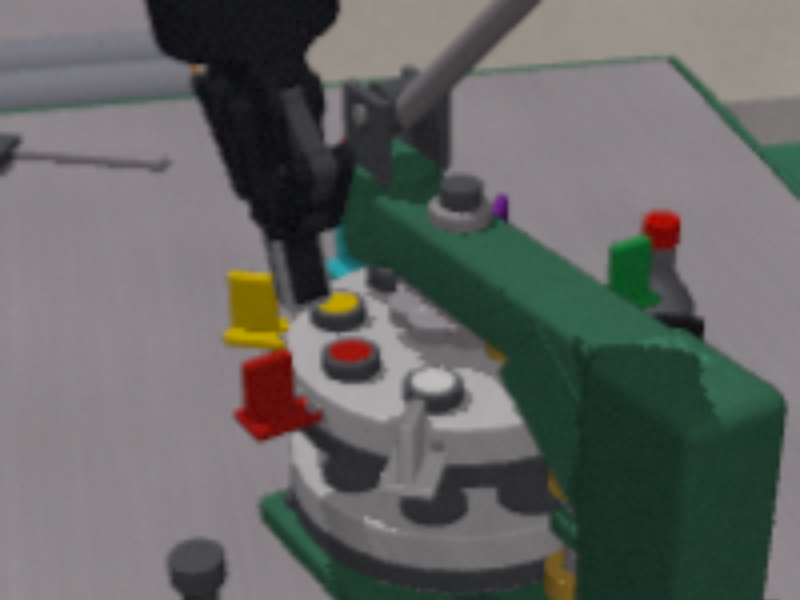

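The view shows the tip at ~(237,205), matching the projection. The gap between red (227,219) and white (263,232) is free, so I'll go down into it.

Emit:
carry_out([
  [-1,0.008,0.01,0,0,0,0],
  [-1,0,0,-0.03,0,0,0],
  [-1,0,0,-0.025,0,0,0],
  [-1,0,0,-0.02,0,0,0],
  [-1,0,0,0,0,0,0],
])

```text
t: 2.75
tcp_pos: [0.4884, -0.0623, 0.1548]
tcp_rot: [3.109, -0.132, 0.253]
wrist_force: [-0.3, 0.5, 0.8]
opening: 0.0003
```

Run:
```python
from station import *
import cv2,numpy as np
d=snapshot("side");print(observe()['tcp_pos'])
cv2.imwrite("pics/c3.png",cv2.resize(d['color'][130:280,160:360],None,fx=4,fy=4))
```

```text
[ 0.48948991 -0.06243285  0.1561041 ]
```

View pics/c3.png

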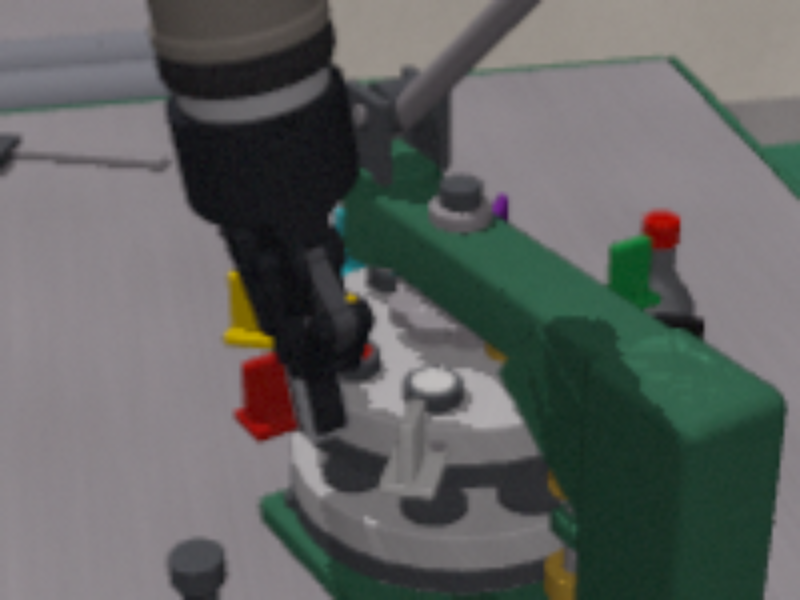

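Emit:
carry_out([
  [-1,-0.005,0.005,0,0,0,0],
  [-1,-0.004,0.005,0,0,0,0],
  [-1,-0.004,0.005,0,0,0,0],
  [-1,-0.002,0.0035,0,0,0,0],
  [-1,-0.002,0.0035,0,0,0,0],
])

```text
t: 3.42
tcp_pos: [0.4726, -0.0407, 0.1565]
tcp_rot: [3.106, -0.136, 0.253]
wrist_force: [2.0, -2.1, -0.2]
opening: -0.0
```

Emit:
carry_out([
  [-1,-0.002,0.0035,0,0,0,0],
  [-1,-0.002,0.0035,0,0,0,0],
  [-1,-0.002,0.0035,0,0,0,0],
  [-1,-0.0015,0.0035,0,0,0,0],
  [-1,-0.001,0.0035,0,0,0,0],
])

```text
t: 4.05
tcp_pos: [0.4653, -0.024, 0.157]
tcp_rot: [3.105, -0.138, 0.252]
wrist_force: [3.8, -3.0, 0.3]
opening: -0.0002
```

Emit:
carry_out([
  [-1,-0.0015,0.0035,0,0,0,0],
  [-1,-0.0015,0.0035,0,0,0,0],
  [-1,-0.001,0.0035,0,0,0,0],
  [-1,-0.001,0.0035,0,0,0,0],
  [-1,-0.001,0.0035,0,0,0,0],
])

```text
t: 4.68
tcp_pos: [0.4573, -0.0052, 0.1559]
tcp_rot: [3.107, -0.134, 0.253]
wrist_force: [1.6, -1.6, 0.4]
opening: 0.0
```

Run:
```python
from station import *
import cv2,numpy as np
d=snapshot("side");print(observe()['tcp_pos'])
cv2.imwrite("pics/c4.png",cv2.resize(d['color'][130:280,160:360],None,fx=4,fy=4))
```

```text
[ 0.45699963 -0.0043839   0.15586989]
```

View pics/c4.png

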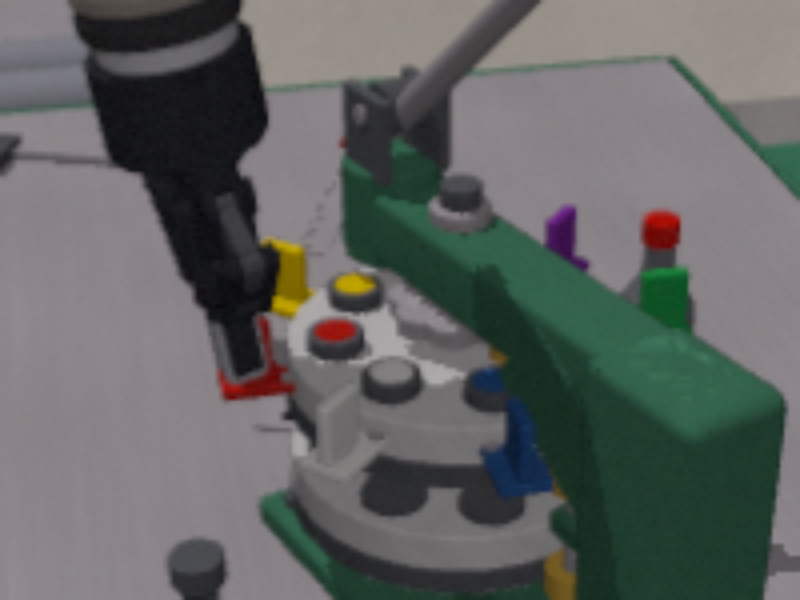

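Turret is about 20° round, red pushed by the finger (~(222,222)). Continuing.

Emit:
carry_out([
  [-1,-0.0005,0.003,0,0,0,0],
  [-1,-0.0005,0.003,0,0,0,0],
  [-1,0,0.003,0,0,0,0],
  [-1,0,0.003,0,0,0,0],
  [-1,0,0,0,0,0,0],
])

```text
t: 5.35
tcp_pos: [0.4569, 0.007, 0.1563]
tcp_rot: [3.107, -0.135, 0.254]
wrist_force: [-0.8, 0.6, 0.1]
opening: -0.0
```

Run:
```python
from station import *
import cv2,numpy as np
d=snapshot("side");print(observe()['tcp_pos'])
cv2.imwrite("pics/c5.png",cv2.resize(d['color'][130:280,160:360],None,fx=4,fy=4))
```

```text
[0.45693497 0.00672585 0.15628702]
```

View pics/c5.png

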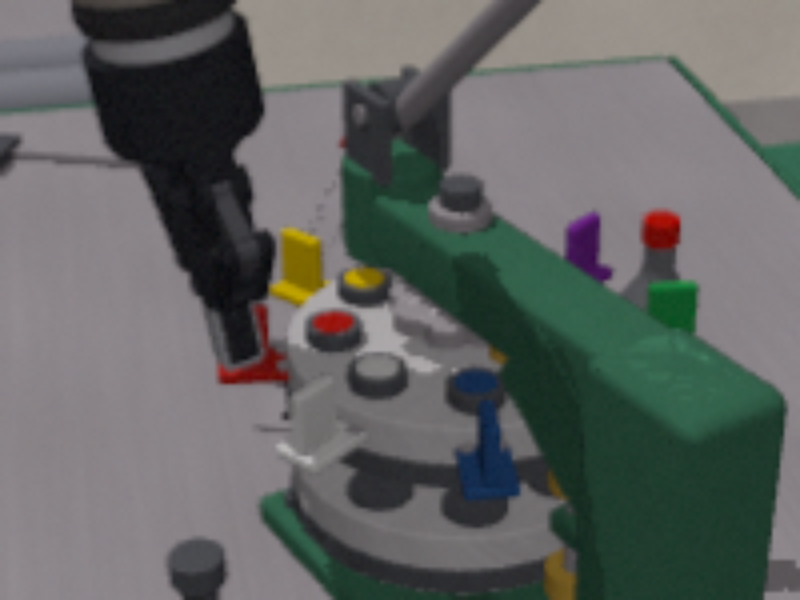

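Emit:
carry_out([
  [-1,0,0.002,0,0,0,0],
  [-1,0,0.002,0,0,0,0],
  [-1,0,0,0,0,0,0],
  [-1,0,0,0,0,0,0],
])

```text
t: 5.9
tcp_pos: [0.457, 0.0102, 0.1563]
tcp_rot: [3.107, -0.135, 0.253]
wrist_force: [0.5, -0.4, 0.2]
opening: 0.0002
```

Run:
```python
from station import *
import cv2,numpy as np
d=snapshot("side");print(observe()['tcp_pos'])
cv2.imwrite("pics/c6.png",cv2.resize(d['color'][130:280,160:360],None,fx=4,fy=4))
```

```text
[0.45702543 0.01013715 0.15629741]
```

View pics/c6.png

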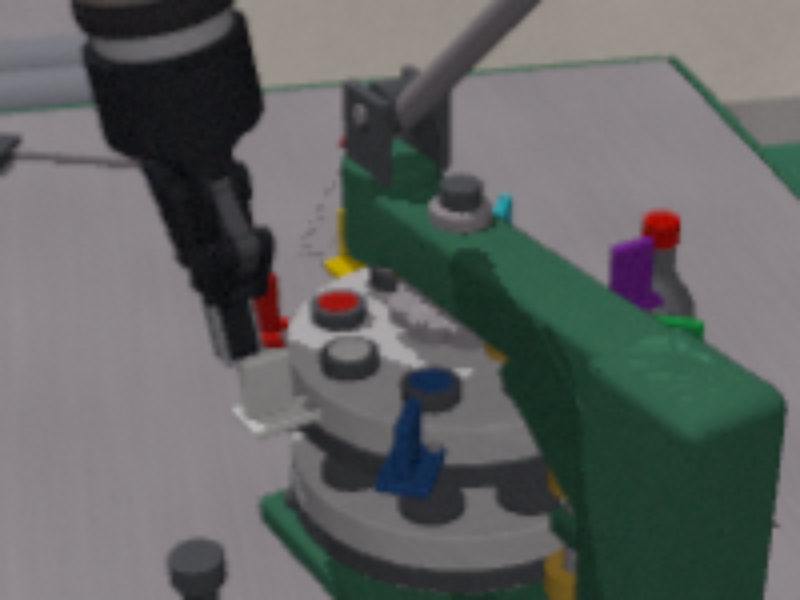

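It has sprung on: the white tab now stands where red was, and yellow is at the nose (~(246,192)). Lifting out and backing off.

Emit:
carry_out([
  [-1,0,0,0.02,0,0,0],
  [-1,0,0,0.03,0,0,0],
  [-1,0,0,0.04,0,0,0],
  [-1,-0.03,-0.03,0.01,0,0,0],
  [-1,-0.03,-0.045,0,0,0,0],
])

```text
t: 6.58
tcp_pos: [0.3976, -0.0646, 0.2578]
tcp_rot: [3.105, -0.138, 0.258]
wrist_force: [0.4, -1.8, -1.1]
opening: 0.0
```

Emit:
carry_out([
  [-1,-0.03,-0.045,0,0,0,0],
  [-1,-0.03,-0.045,0,0,0,0],
  [-1,-0.03,-0.045,0,0,0,0],
  [-1,-0.03,-0.045,0,0,0,0],
  [-1,-0.03,-0.045,0,0,0,0],
])

```text
t: 7.2
tcp_pos: [0.2459, -0.2912, 0.2566]
tcp_rot: [3.106, -0.136, 0.253]
wrist_force: [1.8, -0.4, 1.0]
opening: 0.0001
```

Emit:
carry_out([
  [-1,-0.03,-0.045,0,0,0,0],
  [-1,-0.03,-0.045,0,0,0,0],
  [-1,-0.02,-0.03,0,0,0,0],
  [-1,0,0,0,0,0,0],
  [-1,0,0,0,0,0,0],
])

```text
t: 7.82
tcp_pos: [0.1676, -0.4091, 0.2561]
tcp_rot: [3.108, -0.136, 0.254]
wrist_force: [-0.1, 0.5, -0.9]
opening: -0.0003
```

Run:
```python
from station import *
from h import *
print(observe()['t'],observe()['tcp_pos'])
ax=np.array([.570,.016]);im=[]
for n in("scene","side"):
    d=snapshot(n);r,o,X=cloud(d);print(n)
    np.savez(n+"1.npz",**d)
    im.append(cv2.resize(d['color'][110:330,180:420] if n=="scene" else d['color'][60:350,170:386],(400,440 if n=="side" else 367)))
    for c,m in masks(d).items():
        m=m&(X[...,2]>.12)&(X[...,2]<.19)&(d['z_map']>0)
        k,l,st,ce=cv2.connectedComponentsWithStats(m.astype(np.uint8))
        for i in range(1,k):
            if st[i,4]<12: continue
            q=X[l==i];v=q.mean(0)[:2]-ax
            print(c,st[i,4],ce[i].round(0),q.mean(0).round(4),'ang',np.degrees(np.arctan2(v[1],v[0])).round(1)%360,'r',np.hypot(*v).round(3))
im[0]=cv2.copyMakeBorder(im[0],0,73,0,0,cv2.BORDER_CONSTANT)
cv2.imwrite("pics/c7.png",cv2.hconcat(im))
# loose things: changed pixels between before and after
for n in("scene","side"):
    a=np.load(n+"0.npz");b=np.load(n+"1.npz")
    df=(np.abs(a['color'].astype(int)-b['color']).max(2)>40).astype(np.uint8)
    df=cv2.morphologyEx(df,cv2.MORPH_OPEN,np.ones((3,3)))
    k,l,st,_=cv2.connectedComponentsWithStats(df);print(n,[s.tolist() for s in st[1:] if s[4]>15])
```

```text
7.825 [ 0.16760811 -0.40909536  0.25609211]
scene
yellow 158 [224. 226.] [0.5287 0.1159 0.1537] ang 112.5 r 0.108
red 84 [254. 141.] [0.7158 0.1241 0.148 ] ang 36.6 r 0.181
red 85 [257. 245.] [0.5117 0.043  0.1624] ang 155.2 r 0.064
red 153 [241. 265.] [0.4685 0.058  0.1546] ang 157.5 r 0.11
turq 28 [239. 182.] [0.6148 0.1153 0.1731] ang 65.7 r 0.109
turq 16 [236. 187.] [0.6133 0.1248 0.1421] ang 68.3 r 0.117
purple 170 [280. 170.] [0.6706 0.0539 0.1529] ang 20.7 r 0.108
purple 24 [279. 185.] [0.6363 0.0429 0.1623] ang 22.1 r 0.072
green 51 [322. 188.] [ 0.6657 -0.0337  0.1419] ang 332.6 r 0.108
side
yellow 57 [245. 193.] [0.5236 0.1166 0.1516] ang 114.8 r 0.111
red 68 [325. 187.] [0.7156 0.1189 0.146 ] ang 35.3 r 0.178
red 226 [223. 207.] [0.4681 0.0563 0.1552] ang 158.4 r 0.11
red 40 [244. 205.] [0.5098 0.0413 0.164 ] ang 157.2 r 0.065
turq 16 [285. 181.] [0.6157 0.1132 0.1733] ang 64.8 r 0.107
purple 163 [318. 197.] [0.6742 0.0503 0.1581] ang 18.2 r 0.11
green 32 [330. 210.] [ 0.6706 -0.033   0.1739] ang 334.0 r 0.112
scene [[275, 159, 8, 20, 101], [232, 177, 13, 13, 114], [314, 184, 15, 9, 79], [301, 192, 8, 6, 32], [215, 219, 19, 14, 224], [302, 238, 12, 12, 118], [251, 240, 12, 11, 113], [277, 249, 12, 12, 122], [314, 253, 21, 21, 271], [231, 256, 20, 20, 226], [276, 271, 15, 20, 262], [294, 372, 76, 48, 2313], [389, 382, 27, 6, 126], [430, 395, 6, 3, 18], [503, 403, 57, 14, 471], [496, 404, 6, 3, 18]]
side [[283, 179, 4, 5, 19], [313, 189, 11, 18, 148], [241, 192, 9, 7, 44], [216, 198, 24, 42, 545], [240, 203, 9, 5, 41], [327, 209, 9, 4, 30], [243, 215, 10, 6, 52], [263, 222, 11, 7, 62], [255, 229, 16, 26, 250], [91, 327, 101, 63, 2897], [3, 350, 5, 4, 16], [41, 354, 92, 66, 2365], [26, 356, 11, 6, 42], [186, 396, 20, 24, 188]]
```

View pics/c7.png

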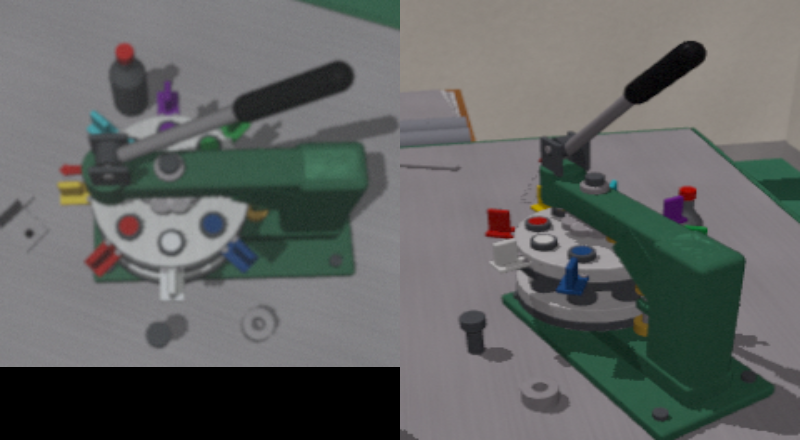

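The pictures show yellow at the nose under the red pointer (scene ~(224,226)), at the same angle turquoise held before (112.5°). The only changed pixels are the turret's tabs and dots plus the arm and its shadow, so the lever and loose parts haven't moved. The arm is well clear, so I'm handing in.

Run:
```python
from station import *
s=observe();print(s['t'],s['tcp_pos'],s['wrist_force'],abs(s['joint_velocities']).max())
print(sign_off())
```

```text
7.925 [ 0.16811847 -0.40871984  0.25626294] [ 0.77466266 -0.32375028 -0.69997977] 0.004590513098437036
the job is handed in; nothing more can be done
None
```

The yellow tab now stands at the nose under the red pointer, and the job is handed in at about 8 s. I used the shut fingertips to push the red tab clockwise past half-way. The turret then sprung on one station by itself, and I lifted out and backed the arm off.

- **Turret:** the yellow tab measured about 112.5° in the scene view, the direction turquoise had when it was clicked in at the nose. The side view gave 114.8°, but there the arm partly hides the tab. The other tabs sit about 45° apart, each where its neighbour stood before.
- **Forces:** the highest reading I saw while pushing was about 5 N. Forces are reported only at the end of each move, so short peaks in between would not show.
- **Everything else:** comparing pictures from before and after showed no change at the lever, spare punch, die bush or oil bottle. I did not locate the angle bracket on its own. The only differences were on the turret and from the arm and its shadow.
- **Rest:** I did not take a second picture later to confirm the turret was still. The one final picture, about 2 s after it clicked, shows it in place.

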